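# Push the filled drawers shut

### The arm

A 6-joint arm with a two-finger parallel gripper is mounted at the origin on a cart in front of the work surface, level with it; the furniture and walls round the work are solid. World frame = base frame: x ahead of the robot, y to its left, z up, the work surface at z = 0. Lengths are in m, angles in degrees, forces in N, time in s.
With the tool pointing down it reaches from about 0.25 to 0.725 m from the base axis. Payload 9.7 kg.
Tool frame: the origin (TCP) lies between the finger pads; the fingertips stand 22 mm ahead of it and the grasp point (between the pads) lies 3 mm ahead of it; z points along the fingers, y is the line along which they close (so a half turn about z gives the same grasp; the last joint's range is limited). The gripper opens to 85 mm and grips with 20 to 120 N. Pads are 22 mm wide; open, the fingers measure 114 mm over their backs; the gripper's body (76 mm by 85 mm) begins 54 mm behind the grasp point. The pads swing forward as they close: fully open they stand 13 mm farther back than shut.
Start: joints at [-69.099, 4.979, 10.078, 95.1, 0, 90], TCP at [0.196, -0.514, 0.253] pointing down, gripper open.
Joint ranges: [-179.16, 179.16], [-48.56, 103.87], [-65.8, 70.77], [-126.05, 130.52], [-82.76, 87.17], [-180, 180]. Speed limits (degrees/s): [127.2, 127.2, 147.25, 180, 180, 180].

### API

Orientations are given as [roll, pitch, yaw] about the fixed x, y, z axes, in that order (R = Rz(yaw) Ry(pitch) Rx(roll)).
In Python, from workcell import bot, viewer, finder gives the robot as it stands.
- The arm moves only by the tool move_arm, never from a script. Its arguments are lists of equal length, an entry for each row: "offset": the shift along the tool's x, y, z in cm, a list of three; "twist": the turn, a rotation vector about the tool's x, y, z in rad, a list of three; "grip": the opening, from 0 (shut) to 1 (fully open). In form: {"offset": [[x, y, z], ...], "twist": [[ax, ay, az], ...], "grip": [grip, ...]}. A call has 1 to 5 rows; each row shifts and turns the commanded pose from where the row before left it, along the tool's axes as they then stand; what a row does not reach is not made up. A row lasts 1/10 s, in which the tool goes at most 50 mm and 8.59 degrees, less where a joint would pass 70% of its speed; a pose out of reach is approached as far as the arm can. A call is refused whole if a number of a shift passes 5 or a number of a turn 0.15, either way. A call with a gripper value outside its range is refused whole. The fingers move at their own pace and stop on an object; "force" is the grip in N (left out, the last holds). Time passes only in rows, so rows that do not move let the fingers close. It gives the time, the measured TCP pose, the force, the opening and the grip force at its end, in the units of the state.
- bot.get_obs(): the state, without advancing time (a new reading comes with each control period).
- viewer.camera(name): name is "scene" or "top"; returns a dict with "color" (400x640x3 uint8, red, green, blue), "depth" (400x640 float32, m along the optical axis (not along the pixel's ray), 0 where there is no reading), "vfov" (degrees; the focal length in pixels is half the picture's height over the tangent of half this angle, whatever the lens; pixels are square), "cx", "cy" (the principal point, pixels), "k1" (the pictures are not rectified: a ray, as slopes to the right and down, at radius r is drawn at 1 + k1 r^2 times it, then the intrinsics apply), "position" and "attitude" of the camera in the world. Camera axes: x right, y down, z forward; pixel columns grow to the right and rows downward; lengths in m; the calibration is good to about 2 mm. A picture is of the moment at which its call begins.
- bot.job_done(): hands the job in; it is judged then, once.
Trained networks look in a picture, given as the dict that the camera call returned (one of the last four; its "shot" number tells which), for a name from the list of things; names that differ only in an ending like _2 or _b are one class to them, and where a whole thing is asked for, a point or a joint stands for the part that bears it (a point fixed in the world has none). Each returns a list of dicts, best first, with "p" (0 to 1); they miss things now and then, are a little off and sometimes report something else, mostly with a low value. They report only what shows in the picture. A call takes as long as a camera call.
- finder.boxes_of(picture, thing): "position" ([column, row] in pixels, amid what is visible of it).
- finder.pinpoint(picture, thing): "position" ([column, row] in pixels: a listed point, or the origin of a listed thing).
The state is a dict: "time": time; "q": joint angles; "qd": joint speeds; "joint_efforts": joint torques, N m; "ee_pos": TCP position; "tcp_rot": TCP orientation; "wrist_force": force on the tool from outside, world axes, zero at the start; "torque": the same for the moment, N m; "opening": finger opening in m; "grasp_force": force on a finger pad.
Only numpy, scipy, OpenCV 4.12 (cv2) and the standard library are available. Lean on these libraries where they do the work, as an engineer would, in place of code of your own. Each camera call takes 0.05 s, during which the arm holds its last target. There are 200 camera calls.

### The job

Three small wooden drawer boxes stand side by side on the nail desk with their drawers pulled out: push the two drawers that have something in them fully shut with the fingertips, gently, and leave the empty one open as it is, waiting to be filled. Only push: do not grip or lift anything, do not shove the boxes along the desk, and leave the pot on top of one box and the other things around where they stand.

Things in the scene. Friction and masses are not known exactly. Their poses are not given: they have to be found in the camera images.
- box_jars: Loose wooden drawer box whose drawer holds two small round jars (39 mm across, 19 high, side by side behind the front plate, bedded in place). One of three alike, side by side in any order. Origin: centre of its underside; x front to back (the way the drawer shuts), z up. Shell 150 (x) x 120 x 66 (z) mm, 1.3 to 2.2 kg; slides on the desk if pushed with more than 6 to 15 N once the drawer is home.
- front_jars (a point): Middle of the outer front face of the drawer with the two jars, 25 mm above the desk; moves with it. Flat front plate 120 mm wide, 10 mm thick, from 2 to 48 mm above the desk (64 mm at both sides of a 52 mm wide finger notch in the middle). Drawer shut: this point is 86 mm in front (-x) of the box's origin.
- drawer_jars (a joint): How far the drawer with the two jars is pulled out, m: 0 is fully shut (end stop), 0.1 is the most; it slides along the box's x, takes 1 to 2 N to move and stays where it is left.
- box_buffer: Loose wooden drawer box whose drawer holds one nail buffer block (98 x 34 x 23 mm, lying across it, bedded in place), a flat pot on the box. One of three alike, side by side in any order. Origin: centre of its underside; x front to back (the way the drawer shuts), z up. Shell 150 (x) x 120 x 66 (z) mm, 1.3 to 2.2 kg; slides on the desk if pushed with more than 6 to 15 N once the drawer is home.
- front_buffer (a point): Middle of the outer front face of the drawer with the buffer block, 25 mm above the desk; moves with it. Flat front plate 120 mm wide, 10 mm thick, from 2 to 48 mm above the desk (64 mm at both sides of a 52 mm wide finger notch in the middle). Drawer shut: this point is 86 mm in front (-x) of the box's origin.
- drawer_buffer (a joint): How far the drawer with the buffer block is pulled out, m: 0 is fully shut (end stop), 0.1 is the most; it slides along the box's x, takes 1 to 2 N to move and stays where it is left.
- box_empty: Loose wooden drawer box whose drawer is empty. One of three alike, side by side in any order. Origin: centre of its underside; x front to back (the way the drawer shuts), z up. Shell 150 (x) x 120 x 66 (z) mm, 1.3 to 2.2 kg; slides on the desk if pushed with more than 6 to 15 N once the drawer is home.
- front_empty (a point): Middle of the outer front face of the drawer that is empty, 25 mm above the desk; moves with it. Flat front plate 120 mm wide, 10 mm thick, from 2 to 48 mm above the desk (64 mm at both sides of a 52 mm wide finger notch in the middle). Drawer shut: this point is 86 mm in front (-x) of the box's origin.
- drawer_empty (a joint): How far the drawer that is empty is pulled out, m: 0 is fully shut (end stop), 0.1 is the most; it slides along the box's x, takes 1 to 2 N to move and stays where it is left.
- pot: Flat round lidded pot, 72 mm across, 25 mm high, loose on top of the box whose drawer holds the buffer block; origin under its centre. Bystander.
- tall_jar: Clear jar, 39 mm across, 43 mm high, standing loose on the desk in front of the boxes; origin under its centre. Bystander.
- bottle_dark: Polish bottle with black cap, 30 mm across, 72 mm high, standing loose on the desk in front of the boxes; origin under its centre. Bystander.
- separator: Teal toe separator, 50 x 86 x 12 mm, lying loose at the right front of the desk; origin under its centre. Bystander.

How it is judged:
By the outcome, as a careful person would: the job done as asked, in the order asked, and still so for the second after the job is handed in, with the robot touching nothing.
It also fails if it takes over 48 s, if anything falls off the work surface, if the arm or the gripper's body presses on something with over 40 N, if the wrist force passes 120 N, or if a joint passes its speed limit or range.

## Working session

There is one attempt and no reset: what is moved stays moved. The work goes in short steps, Python scripts to look and compute and a tool call to move; the robot and the scene stay as the last step left them, time stands still between calls to the robot, and variables do not carry over. Pictures are saved under pics/ and viewed, at most 10 in all, crops included, and the job is handed in when it is done.

Besides the shell and the picture viewer there is one more tool, called after "Call:" in YAML: its name, and indented under it one key for each argument. move_arm: Moves the arm, as the interface text tells. Its arguments: {"type":"object","properties":{"offset":{"type":"array","items":{"type":"array","items":{"type":"number"}}},"twist":{"type":"array","items":{"type":"array","items":{"type":"number"}}},"grip":{"type":"array","items":{"type":"number"}},"force":{"type":"number"}},"required":["offset","twist","grip"]}

```bash
mkdir -p pics; ls
cat > h.py <<'E'
import numpy as np, cv2
from scipy.spatial.transform import Rotation as R
from workcell import bot, viewer, finder
def K(p):
    f=p["color"].shape[0]/2/np.tan(np.radians(p["vfov"])/2)
    return np.array([[f,0,p["cx"]],[0,f,p["cy"]],[0,0,1.]])
def att(p):
    a=np.array(p["attitude"],float)
    return a if a.shape==(3,3) else (R.from_euler("xyz",a,degrees=True).as_matrix() if a.size==3 else None)
def ray(p,uv):
    # radial model: d = u(1+k1 r^2)
    n=cv2.undistortPoints(np.array([[uv]],float),K(p),np.array([p["k1"],0,0,0,0.]))[0,0]
    return att(p)@np.array([n[0],n[1],1.])
def at_z(p,uv,z):
    d=ray(p,uv);c=np.array(p["position"]);return c+d*(z-c[2])/d[2]
def at_depth(p,uv):
    u,v=map(int,np.round(uv));return np.array(p["position"])+ray(p,uv)*float(np.median(p["depth"][v-1:v+2,u-1:u+2]))
E
python3 - <<'E'
from h import *
o=bot.get_obs();print(o["ee_pos"],o["tcp_rot"],o["wrist_force"])
for n in("scene","top"):
    p=viewer.camera(n);cv2.imwrite(f"pics/{n}0.png",p["color"][...,::-1])
    print(n,p["position"],p["attitude"],p["vfov"],p["k1"])
    for t in("front_jars","front_buffer","front_empty","box_jars","box_buffer","box_empty","pot","tall_jar","bottle_dark","separator"):
        r=finder.pinpoint(p,t)
        for d in r[:2]:
            z=.025 if "front" in t else .066 if t=="pot" else 0
            print(t,round(d["p"],2),np.round(d["position"]),at_z(p,d["position"],z).round(3))
E
```

```text
pics
[ 0.19616584 -0.51360965  0.25259966] [-1.79925018e+02 -4.56355616e-04  2.09049816e+01] [0.18344937 0.31925026 0.34679151]
scene [0.1516236  0.48450107 0.87362298] [-135.78461045   -0.2934983  -145.92301393] 50.92379710455103 -0.06270642307987355
front_jars 0.6 [323. 244.] [ 0.531 -0.089  0.025]
front_jars 0.36 [277. 225.] [ 0.67  -0.073  0.025]
front_buffer 0.59 [355. 194.] [ 0.56  -0.293  0.025]
front_buffer 0.38 [226. 276.] [0.671 0.127 0.025]
front_empty 0.94 [282. 297.] [0.523 0.097 0.025]
box_jars 0.72 [276. 226.] [ 0.686 -0.084  0.   ]
box_jars 0.3 [346. 289.] [ 0.418 -0.018  0.   ]
box_buffer 0.79 [314. 181.] [ 0.705 -0.297 -0.   ]
box_empty 0.97 [229. 271.] [0.689 0.103 0.   ]
pot 0.89 [305. 157.] [ 0.748 -0.31   0.066]
tall_jar 0.54 [346. 291.] [ 0.415 -0.015  0.   ]
bottle_dark 0.62 [383. 247.] [ 0.407 -0.186  0.   ]
separator 0.76 [413. 191.] [ 0.433 -0.428  0.   ]
top [ 0.44573074 -0.17177218  1.05503219] [-173.10122897    1.4152771   -90.80610159] 51.346872301017676 -0.1110119529179145
front_jars 0.61 [297. 206.] [ 0.553 -0.096  0.025]
front_buffer 0.82 [381. 204.] [ 0.556 -0.304  0.025]
front_empty 0.6 [218. 218.] [0.527 0.104 0.025]
box_buffer 0.93 [376. 146.] [ 0.711 -0.299  0.   ]
box_empty 0.63 [225. 159.] [0.683 0.094 0.   ]
box_empty 0.17 [217. 217.] [0.531 0.114 0.   ]
pot 0.93 [384. 128.] [ 0.738 -0.313  0.066]
pot 0.72 [216. 219.] [0.521 0.098 0.066]
tall_jar 0.58 [265. 263.] [ 0.414 -0.01   0.   ]
bottle_dark 0.5 [336. 265.] [ 0.407 -0.189  0.   ]
separator 0.96 [430. 253.] [ 0.433 -0.426  0.   ]
```

View pics/scene0.png

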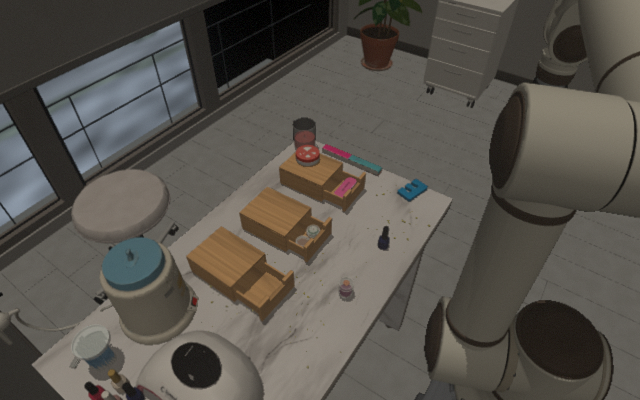

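View pics/top0.png

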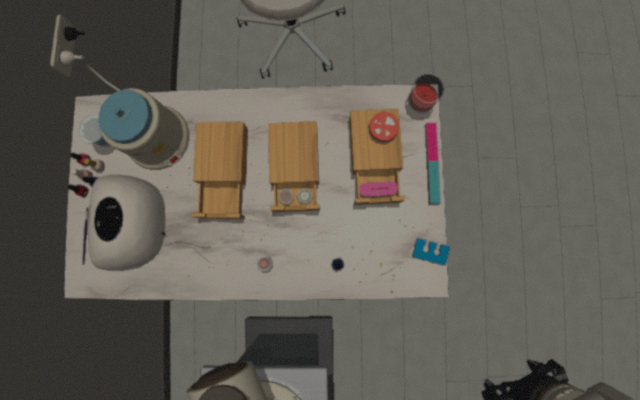

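The scene shows three boxes: the left one (about 218,218 in the top view) is empty. The middle one holds two jars (297,197), and the right one holds the pink buffer and has the pot on its shell (384,126). Next I'll measure each box's pose and drawer opening from the depth image.

```bash
cat >> h.py <<'E'
def cloud(p):
    h,w=p["depth"].shape
    v,u=np.mgrid[0:h,0:w]
    n=cv2.undistortPoints(np.stack([u,v],-1).reshape(-1,1,2).astype(float),K(p),np.array([p["k1"],0,0,0,0.]))[:,0]
    d=p["depth"].reshape(-1,1)
    P=np.array(p["position"])+(np.c_[n,np.ones(len(n))]*d)@att(p).T
    return P[d[:,0]>0]
def fit(P,y0):
    m=(abs(P[:,1]-y0)<.085)&(P[:,0]>.45)&(P[:,0]<.85)
    S=P[m&(P[:,2]>.058)&(P[:,2]<.074)&(P[:,0]>.57)]
    xy=(S[:,:2]*1000).astype(np.float32)
    # shell only: main blob
    g=np.zeros((400,400),np.uint8); ij=np.round((xy-[500,y0*1000-150])).astype(int)
    g[ij[:,0].clip(0,399),ij[:,1].clip(0,399)]=255
    g=cv2.morphologyEx(g,cv2.MORPH_CLOSE,np.ones((9,9)))
    g=cv2.morphologyEx(g,cv2.MORPH_OPEN,np.ones((25,25)))
    c=max(cv2.findContours(g,0,0)[0],key=cv2.contourArea)
    (a,b),s,ang=cv2.minAreaRect(c)
    ctr=np.array([b+500,a+y0*1000-150])/1000
    A=P[m&(P[:,2]>.035)]
    return ctr,s,ang,A
E
python3 - <<'E'
from h import *
P=cloud(viewer.camera("top"));P2=cloud(viewer.camera("scene"))
for y in(.1,-.09,-.3):
  for Q in(P,P2):
    c,s,a,A=fit(Q,y);print(y,c,np.round(s),round(a,1))
    # front edge of the front plate per y bin
    F=Q[(abs(Q[:,1]-y)<.085)&(Q[:,2]>.035)&(Q[:,2]<.075)&(Q[:,0]>.47)]
    b=np.arange(y-.07,y+.075,.01)
    print([(round(k,2),round(float(np.percentile(F[abs(F[:,1]-k)<.005,0],1)),3)) for k in b if (abs(F[:,1]-k)<.005).sum()>5])
E
```

```text
[ WARN:0@0.763] global contours_new.cpp:654 findContours Chain code output is an experimental feature and might change in future!
Traceback (most recent call last):
  File "h.py", line 34, in fit
    c=max(cv2.findContours(g,0,0)[0],key=cv2.contourArea)
cv2.error: OpenCV(4.12.0) /io/opencv/modules/imgproc/src/shapedescr.cpp:315: error: (-215:Assertion failed) npoints >= 0 && (depth == CV_32F || depth == CV_32S) in function 'contourArea'
```

```bash
sed -i 's/findContours(g,0,0)/findContours(g,0,2)/' h.py
python3 - <<'E'
from h import *
P=cloud(viewer.camera("top"));P2=cloud(viewer.camera("scene"))
for y in(.1,-.09,-.3):
  for Q in(P,P2):
    c,s,a,A=fit(Q,y);print(y,c.round(4),np.round(s),round(a,1))
    F=Q[(abs(Q[:,1]-y)<.085)&(Q[:,2]>.035)&(Q[:,2]<.075)&(Q[:,0]>.47)]
    b=np.arange(y-.07,y+.075,.01)
    print([(round(k,2),round(float(np.percentile(F[abs(F[:,1]-k)<.005,0],1)),3)) for k in b if (abs(F[:,1]-k)<.005).sum()>5])
E
```

```text
0.1 [0.6902 0.0981] [120. 152.] 1.2
[(np.float64(0.04), 0.527), (np.float64(0.05), 0.525), (np.float64(0.06), 0.525), (np.float64(0.07), 0.528), (np.float64(0.08), 0.528), (np.float64(0.09), 0.53), (np.float64(0.1), 0.53), (np.float64(0.11), 0.531), (np.float64(0.12), 0.531), (np.float64(0.13), 0.53), (np.float64(0.14), 0.531), (np.float64(0.15), 0.53), (np.float64(0.16), 0.53)]
0.1 [0.6896 0.1015] [121. 151.] 1.4
[(np.float64(0.03), 1.874), (np.float64(0.04), 0.614), (np.float64(0.05), 0.525), (np.float64(0.06), 0.525), (np.float64(0.07), 0.526), (np.float64(0.08), 0.526), (np.float64(0.09), 0.527), (np.float64(0.1), 0.527), (np.float64(0.11), 0.527), (np.float64(0.12), 0.527), (np.float64(0.13), 0.528), (np.float64(0.14), 0.528), (np.float64(0.15), 0.528), (np.float64(0.16), 0.528)]
-0.09 [ 0.6835 -0.087 ] [149. 120.] 90.0
[(np.float64(-0.15), 0.544), (np.float64(-0.14), 0.544), (np.float64(-0.13), 0.544), (np.float64(-0.12), 0.544), (np.float64(-0.11), 0.544), (np.float64(-0.1), 0.543), (np.float64(-0.09), 0.543), (np.float64(-0.08), 0.543), (np.float64(-0.07), 0.543), (np.float64
[... 720 characters left out ...]
t64(-0.31), 0.559), (np.float64(-0.3), 0.559), (np.float64(-0.29), 0.559), (np.float64(-0.28), 0.559), (np.float64(-0.27), 0.557), (np.float64(-0.26), 0.557), (np.float64(-0.25), 0.557), (np.float64(-0.24), 0.557), (np.float64(-0.23), 0.652)]
-0.3 [ 0.7109 -0.2897] [147. 121.] 88.7
[(np.float64(-0.37), 1.878), (np.float64(-0.36), 1.88), (np.float64(-0.35), 0.559), (np.float64(-0.34), 0.56), (np.float64(-0.33), 0.559), (np.float64(-0.32), 0.559), (np.float64(-0.31), 0.559), (np.float64(-0.3), 0.559), (np.float64(-0.29), 0.558), (np.float64(-0.28), 0.558), (np.float64(-0.27), 0.557), (np.float64(-0.26), 0.557), (np.float64(-0.25), 0.557), (np.float64(-0.24), 0.557), (np.float64(-0.23), 0.563)]
```

Call:
move_arm:
  offset:
    - [0,0,0]
    - [0,0,0]
    - [0,0,0]
    - [3,-2,0]
    - [3,-2,0]
  twist:
    - [0,0,0.15]
    - [0,0,0.15]
    - [0,0,0.04]
    - [0,0,0]
    - [0,0,0]
  grip: [0,0,0,0,0]

```text
time: 1.8
ee_pos: [0.2553, -0.4722, 0.2531]
tcp_rot: [-180.0, 0.0, 1.3]
wrist_force: [1.0, -0.6, 0.3]
opening: 0.0123
grasp_force: 0.0
```

Call:
move_arm:
  offset:
    - [3,-2,0]
    - [3,-2,0]
    - [3,-2,0]
    - [3,-2,0]
    - [3,-2,0]
  twist:
    - [0,0,0]
    - [0,0,0]
    - [0,0,0]
    - [0,0,0]
    - [0,0,0]
  grip: [0,0,0,0,0]

```text
time: 2.3
ee_pos: [0.4038, -0.3677, 0.2534]
tcp_rot: [180.0, -0.0, 1.4]
wrist_force: [0.1, -1.4, 0.5]
opening: -0.0001
grasp_force: 0.0
```

Call:
move_arm:
  offset:
    - [3,-1.8,0]
    - [3,-1.8,0]
    - [3,-1.8,2]
    - [3,-1.8,4]
    - [0,0,4]
  twist:
    - [0,0,0]
    - [0,0,0]
    - [0,0,0]
    - [0,0,0]
    - [0,0,0]
  grip: [0,0,0,0,0]

```text
time: 2.8
ee_pos: [0.5222, -0.2928, 0.1547]
tcp_rot: [180.0, -0.1, 1.6]
wrist_force: [0.4, -0.1, -0.9]
opening: 0.0001
grasp_force: 0.0
```

Call:
move_arm:
  offset:
    - [0,0,4]
    - [0,0,3]
    - [0,0,2]
    - [0,0,0]
    - [0,0,0]
  twist:
    - [0,0,0]
    - [0,0,0]
    - [0,0,0]
    - [0,0,0]
    - [0,0,0]
  grip: [0,0,0,0,0]

```text
time: 3.3
ee_pos: [0.5192, -0.2948, 0.0662]
tcp_rot: [180.0, -0.0, 1.4]
wrist_force: [0.3, -0.0, 0.5]
opening: 0.0001
grasp_force: 0.0
```

Call:
move_arm:
  offset:
    - [0,0,1.2]
    - [0,0,1.1]
    - [0,0,0]
    - [1,0,0]
    - [0.5,0,0]
  twist:
    - [0,0,0]
    - [0,0,0]
    - [0,0,0]
    - [0,0,0]
    - [0,0,0]
  grip: [0,0,0,0,0]

```text
time: 3.8
ee_pos: [0.5353, -0.2946, 0.0432]
tcp_rot: [180.0, -0.1, 1.4]
wrist_force: [1.3, -0.3, -0.7]
opening: -0.0
grasp_force: 0.0
```

Run:
```python
from h import *
p=viewer.camera("scene");c=p["color"][120:260,240:460,::-1]
cv2.imwrite("pics/s1.png",cv2.resize(c,None,fx=3,fy=3,interpolation=cv2.INTER_CUBIC))
```

```text
(no output)
```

View pics/s1.png

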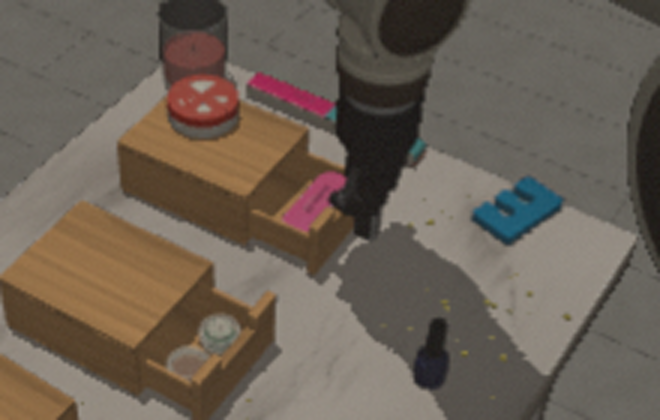

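The closed fingers stand just in front of the middle of the buffer drawer (about 365,225 in the crop) and clear of the bottle. I'll raise the tool slightly and push.

Call:
move_arm:
  offset:
    - [0,0,-0.5]
    - [0.4,0,0]
    - [0.4,0,0]
    - [0.4,0,0]
    - [0.4,0,0]
  twist:
    - [0,0,0]
    - [0,0,0]
    - [0,0,0]
    - [0,0,0]
    - [0,0,0]
  grip: [0,0,0,0,0]

```text
time: 4.35
ee_pos: [0.5503, -0.294, 0.0476]
tcp_rot: [-180.0, 0.0, 1.4]
wrist_force: [-1.9, 0.5, 1.5]
opening: 0.0005
grasp_force: 0.7
```

Call:
move_arm:
  offset:
    - [0.4,0,0]
    - [0.4,0,0]
    - [0.4,0,0]
    - [0.4,0,0]
    - [0.4,0,0]
  twist:
    - [0,0,0]
    - [0,0,0]
    - [0,0,0]
    - [0,0,0]
    - [0,0,0]
  grip: [0,0,0,0,0]

```text
time: 4.85
ee_pos: [0.5704, -0.2934, 0.0476]
tcp_rot: [-180.0, 0.0, 1.4]
wrist_force: [-1.3, 0.7, -0.4]
opening: -0.0001
grasp_force: 0.7
```

Call:
move_arm:
  offset:
    - [0.4,0,0]
    - [0.4,0,0]
    - [0.4,0,0]
    - [0.4,0,0]
    - [0.2,0,0]
  twist:
    - [0,0,0]
    - [0,0,0]
    - [0,0,0]
    - [0,0,0]
    - [0,0,0]
  grip: [0,0,0,0,0]

```text
time: 5.35
ee_pos: [0.5885, -0.293, 0.0475]
tcp_rot: [-180.0, -0.0, 1.4]
wrist_force: [-1.4, 1.5, 1.5]
opening: -0.0001
grasp_force: 0.6
```

```bash
cat > g.py <<'E'
from h import *
import sys
y=float(sys.argv[1]);o=bot.get_obs();print(o["ee_pos"].round(4),o["wrist_force"].round(2))
for n in("top","scene"):
    Q=cloud(viewer.camera(n));c,s,a,A=fit(Q,y);print(n,c.round(4),np.round(s),round(a,1))
    F=Q[(abs(Q[:,1]-y)<.085)&(Q[:,2]>.052)&(Q[:,2]<.075)&(Q[:,0]>.5)]
    print([(round(float(k),2),round(float(np.percentile(F[abs(F[:,1]-k)<.005,0],1)),3)) for k in np.arange(y-.06,y+.065,.01) if (abs(F[:,1]-k)<.005).sum()>5])
E
python3 g.py -.295
```

```text
[ 0.5885 -0.293   0.0475] [-1.41  1.47  1.46]
top [ 0.714  -0.2555] [144.  47.] 90.0
[(-0.32, 0.782), (-0.31, 0.782), (-0.3, 0.782), (-0.29, 0.777), (-0.28, 0.765), (-0.27, 0.707), (-0.26, 0.646), (-0.25, 0.637), (-0.24, 0.635), (-0.23, 0.635)]
scene [ 0.7107 -0.2897] [148. 120.] 89.4
[(-0.35, 0.663), (-0.34, 0.651), (-0.33, 0.648), (-0.32, 0.64), (-0.31, 0.615), (-0.3, 0.578), (-0.29, 0.577), (-0.28, 0.576), (-0.27, 0.581), (-0.26, 0.58), (-0.25, 0.599), (-0.24, 0.599), (-0.23, 0.599)]
```

Call:
move_arm:
  offset:
    - [0.4,0,0]
    - [0.4,0,0]
    - [0.4,0,0]
    - [0.4,0,0]
    - [0.2,0,0]
  twist:
    - [0,0,0]
    - [0,0,0]
    - [0,0,0]
    - [0,0,0]
    - [0,0,0]
  grip: [0,0,0,0,0]

```text
time: 5.95
ee_pos: [0.6066, -0.2927, 0.0476]
tcp_rot: [180.0, -0.0, 1.4]
wrist_force: [-2.4, -0.2, -0.6]
opening: -0.0001
grasp_force: 0.6
```

Call:
move_arm:
  offset:
    - [0.1,0,0]
    - [0.1,0,0]
    - [0,0,0]
  twist:
    - [0,0,0]
    - [0,0,0]
    - [0,0,0]
  grip: [0,0,0]

```text
time: 6.25
ee_pos: [0.6083, -0.2926, 0.0477]
tcp_rot: [180.0, -0.0, 1.4]
wrist_force: [0.7, -0.6, -0.2]
opening: -0.0003
grasp_force: 0.0
```

Call:
move_arm:
  offset:
    - [0.1,0,0]
    - [0.1,0,0]
  twist:
    - [0,0,0]
    - [0,0,0]
  grip: [0,0]

```text
time: 6.45
ee_pos: [0.61, -0.2925, 0.0477]
tcp_rot: [-180.0, 0.0, 1.4]
wrist_force: [-1.4, -0.0, -0.2]
opening: 0.0
grasp_force: 0.6
```

Call:
move_arm:
  offset:
    - [0.1,0,0]
    - [0,0,0]
  twist:
    - [0,0,0]
    - [0,0,0]
  grip: [0,0]

```text
time: 6.65
ee_pos: [0.6113, -0.2925, 0.0477]
tcp_rot: [180.0, -0.0, 1.4]
wrist_force: [0.0, -0.2, 0.5]
opening: -0.0003
grasp_force: 0.2
```

Call:
move_arm:
  offset:
    - [0.1,0,0]
    - [0.03,0,0]
  twist:
    - [0,0,0]
    - [0,0,0]
  grip: [0,0]

```text
time: 6.85
ee_pos: [0.6125, -0.2925, 0.0477]
tcp_rot: [-180.0, -0.0, 1.4]
wrist_force: [-1.7, 0.8, 0.3]
opening: 0.0003
grasp_force: 0.6
```

```bash
python3 g.py -.295
```

```text
[ 0.6125 -0.2925  0.0477] [-1.75  0.81  0.27]
top [ 0.7325 -0.2555] [105.  47.] 90.0
[(-0.28, 0.767), (-0.27, 0.744), (-0.26, 0.69), (-0.25, 0.669), (-0.24, 0.646), (-0.23, 0.637)]
scene [ 0.7044 -0.2836] [159. 109.] 88.1
[(-0.35, 0.703), (-0.34, 0.679), (-0.33, 0.674), (-0.32, 0.669), (-0.31, 0.662), (-0.3, 0.602), (-0.29, 0.601), (-0.28, 0.6), (-0.27, 0.604), (-0.26, 0.605), (-0.25, 0.623), (-0.24, 0.623), (-0.23, 0.624)]
```

Call:
move_arm:
  offset:
    - [0.05,0,0]
    - [0,0,0]
  twist:
    - [0,0,0]
    - [0,0,0]
  grip: [0,0]

```text
time: 7.15
ee_pos: [0.6129, -0.2924, 0.0476]
tcp_rot: [-180.0, -0.0, 1.4]
wrist_force: [-0.2, 0.8, 0.6]
opening: 0.0005
grasp_force: 0.4
```

Call:
move_arm:
  offset:
    - [0.05,0,0]
    - [0.03,0,0]
  twist:
    - [0,0,0]
    - [0,0,0]
  grip: [0,0]

```text
time: 7.35
ee_pos: [0.6137, -0.2925, 0.0477]
tcp_rot: [-180.0, 0.0, 1.4]
wrist_force: [-1.9, 0.2, 0.8]
opening: -0.0001
grasp_force: 0.6
```

Call:
move_arm:
  offset:
    - [0.05,0,0]
    - [0.03,0,0]
  twist:
    - [0,0,0]
    - [0,0,0]
  grip: [0,0]

```text
time: 7.55
ee_pos: [0.6144, -0.2924, 0.0477]
tcp_rot: [-180.0, 0.0, 1.4]
wrist_force: [-3.2, 0.7, 1.1]
opening: -0.0001
grasp_force: 1.7
```

Call:
move_arm:
  offset:
    - [0.03,0,0]
  twist:
    - [0,0,0]
  grip: [0]

```text
time: 7.65
ee_pos: [0.6144, -0.2924, 0.0477]
tcp_rot: [-180.0, 0.1, 1.4]
wrist_force: [-5.4, 1.1, 2.4]
opening: -0.0004
grasp_force: 2.7
```

Force rose to 5 N with no further motion, so that drawer is home. I'm backing off and going to the jars drawer.

Call:
move_arm:
  offset:
    - [-1,0,0]
    - [-3,0,0]
    - [-4,0,0]
    - [-2,0,-2]
    - [0,0,-4]
  twist:
    - [0,0,0]
    - [0,0,0]
    - [0,0,0]
    - [0,0,0]
    - [0,0,0]
  grip: [0,0,0,0,0]

```text
time: 8.15
ee_pos: [0.5104, -0.294, 0.105]
tcp_rot: [-179.8, 0.3, 1.3]
wrist_force: [0.9, -0.3, 0.6]
opening: -0.0001
grasp_force: 0.0
```

Call:
move_arm:
  offset:
    - [0,-2,-3]
    - [0,-4,0]
    - [0,-4,0]
    - [0,-4,0]
    - [0,-4,0]
  twist:
    - [0,0,0]
    - [0,0,0]
    - [0,0,0]
    - [0,0,0]
    - [0,0,0]
  grip: [0,0,0,0,0]

```text
time: 8.65
ee_pos: [0.5099, -0.1137, 0.1378]
tcp_rot: [180.0, -0.1, 1.4]
wrist_force: [0.3, -0.3, -0.4]
opening: 0.0001
grasp_force: 0.0
```

```bash
python3 g.py -.295; python3 g.py -.09
```

```text
[ 0.5099 -0.1137  0.1378] [ 0.35 -0.29 -0.42]
top [ 0.707  -0.2918] [162. 117.] 87.9
[(-0.35, 0.63), (-0.34, 0.628), (-0.33, 0.628), (-0.32, 0.628), (-0.31, 0.639), (-0.3, 0.639), (-0.29, 0.637), (-0.28, 0.637), (-0.27, 0.638), (-0.26, 0.626), (-0.25, 0.625), (-0.24, 0.625), (-0.23, 0.625)]
scene [ 0.7203 -0.2606] [128.  64.] 88.1
[(-0.35, 1.877), (-0.34, 1.873), (-0.33, 1.874), (-0.32, 0.704), (-0.31, 0.694), (-0.3, 0.688), (-0.29, 0.682), (-0.28, 0.677), (-0.27, 0.668), (-0.26, 0.664), (-0.25, 0.656), (-0.24, 0.645), (-0.23, 0.628)]
[ 0.5099 -0.1115  0.1379] [ 0.85 -0.09  0.36]
top [ 0.709 -0.087] [100. 120.] 90.0
[(-0.15, 0.66), (-0.14, 0.66), (-0.13, 0.655), (-0.12, 0.657), (-0.11, 0.658), (-0.1, 0.66), (-0.09, 0.663), (-0.08, 0.665), (-0.07, 0.666), (-0.06, 0.668), (-0.05, 0.671), (-0.04, 0.674), (-0.03, 0.676)]
scene [ 0.6835 -0.0845] [121. 149.] -0.0
[(-0.15, 0.545), (-0.14, 0.544), (-0.13, 0.544), (-0.12, 0.544), (-0.11, 0.549), (-0.1, 0.61), (-0.09, 0.61), (-0.08, 0.609), (-0.07, 0.609), (-0.06, 0.543), (-0.05, 0.542), (-0.04, 0.542), (-0.03, 0.543)]
```

Call:
move_arm:
  offset:
    - [0,-2.4,1]
    - [0,0,3]
    - [0,0,3]
    - [0,0,2]
    - [1,0,0]
  twist:
    - [0,0,0]
    - [0,0,0]
    - [0,0,0]
    - [0,0,0]
    - [0,0,0]
  grip: [0,0,0,0,0]

```text
time: 9.35
ee_pos: [0.5176, -0.0916, 0.0448]
tcp_rot: [-180.0, 0.3, 1.3]
wrist_force: [-1.0, 0.7, -0.0]
opening: -0.0
grasp_force: 0.0
```

Call:
move_arm:
  offset:
    - [0.4,0,0]
    - [0.4,0,0]
    - [0.4,0,0]
    - [0.4,0,0]
    - [0.4,0,0]
  twist:
    - [0,0,0]
    - [0,0,0]
    - [0,0,0]
    - [0,0,0]
    - [0,0,0]
  grip: [0,0,0,0,0]

```text
time: 9.85
ee_pos: [0.5403, -0.0903, 0.0482]
tcp_rot: [180.0, -0.0, 1.4]
wrist_force: [-1.0, -0.6, 0.7]
opening: 0.0001
grasp_force: 0.7
```

Call:
move_arm:
  offset:
    - [0.4,0,0]
    - [0.4,0,0]
    - [0.4,0,0]
    - [0.4,0,0]
    - [0.4,0,0]
  twist:
    - [0,0,0]
    - [0,0,0]
    - [0,0,0]
    - [0,0,0]
    - [0,0,0]
  grip: [0,0,0,0,0]

```text
time: 10.35
ee_pos: [0.5601, -0.0897, 0.0476]
tcp_rot: [-180.0, 0.0, 1.4]
wrist_force: [-0.9, -0.4, 0.1]
opening: -0.0
grasp_force: 0.6
```

Call:
move_arm:
  offset:
    - [0.4,0,0]
    - [0.4,0,0]
    - [0.4,0,0]
    - [0.4,0,0]
    - [0.2,0,0]
  twist:
    - [0,0,0]
    - [0,0,0]
    - [0,0,0]
    - [0,0,0]
    - [0,0,0]
  grip: [0,0,0,0,0]

```text
time: 10.85
ee_pos: [0.5781, -0.0893, 0.0476]
tcp_rot: [180.0, 0.0, 1.4]
wrist_force: [-0.5, -0.3, 1.5]
opening: -0.0001
grasp_force: 0.6
```

Call:
move_arm:
  offset:
    - [0.1,0,0]
    - [0.1,0,0]
    - [0,0,0]
  twist:
    - [0,0,0]
    - [0,0,0]
    - [0,0,0]
  grip: [0,0,0]

```text
time: 11.15
ee_pos: [0.5798, -0.0892, 0.0476]
tcp_rot: [-180.0, -0.0, 1.4]
wrist_force: [0.7, 1.2, -1.0]
opening: -0.0002
grasp_force: 0.0
```

```bash
python3 g.py -.09
```

```text
[ 0.5798 -0.0892  0.0476] [ 0.72  1.23 -0.98]Traceback (most recent call last):
  File "g.py", line 5, in <module>
    Q=cloud(viewer.camera(n));c,s,a,A=fit(Q,y);print(n,c.round(4),np.round(s),round(a,1))
                                      ~~~^^^^^
  File "h.py", line 34, in fit
    c=max(cv2.findContours(g,0,2)[0],key=cv2.contourArea)
ValueError: max() iterable argument is empty
```

Expected stop is at TCP about .5865–.588; I'm creeping toward it.

Call:
move_arm:
  offset:
    - [0.1,0,0]
    - [0.1,0,0]
    - [0.1,0,0]
  twist:
    - [0,0,0]
    - [0,0,0]
    - [0,0,0]
  grip: [0,0,0]

```text
time: 11.5
ee_pos: [0.5827, -0.0891, 0.0476]
tcp_rot: [-180.0, 0.0, 1.4]
wrist_force: [-1.6, 0.0, -0.1]
opening: 0.0001
grasp_force: 0.6
```

Call:
move_arm:
  offset:
    - [0.08,0,0]
    - [0.03,0,0]
  twist:
    - [0,0,0]
    - [0,0,0]
  grip: [0,0]

```text
time: 11.7
ee_pos: [0.5839, -0.0891, 0.0476]
tcp_rot: [-180.0, 0.0, 1.4]
wrist_force: [-0.8, 0.5, 1.0]
opening: -0.0001
grasp_force: 0.6
```

Call:
move_arm:
  offset:
    - [0.08,0,0]
    - [0.03,0,0]
  twist:
    - [0,0,0]
    - [0,0,0]
  grip: [0,0]

```text
time: 11.9
ee_pos: [0.585, -0.0891, 0.0476]
tcp_rot: [-180.0, 0.0, 1.4]
wrist_force: [-1.5, -0.6, 0.5]
opening: -0.0005
grasp_force: 0.6
```

Call:
move_arm:
  offset:
    - [0.05,0,0]
    - [0.03,0,0]
  twist:
    - [0,0,0]
    - [0,0,0]
  grip: [0,0]

```text
time: 12.1
ee_pos: [0.5858, -0.0891, 0.0476]
tcp_rot: [-180.0, 0.0, 1.4]
wrist_force: [-1.2, 0.7, 0.8]
opening: -0.0
grasp_force: 0.6
```

Call:
move_arm:
  offset:
    - [0.05,0,0]
    - [0.03,0,0]
  twist:
    - [0,0,0]
    - [0,0,0]
  grip: [0,0]

```text
time: 12.3
ee_pos: [0.5865, -0.0891, 0.0476]
tcp_rot: [-180.0, 0.0, 1.4]
wrist_force: [-2.6, 1.2, 0.7]
opening: -0.0
grasp_force: 1.5
```

Call:
move_arm:
  offset:
    - [0.03,0,0]
  twist:
    - [0,0,0]
  grip: [0]

```text
time: 12.4
ee_pos: [0.5865, -0.089, 0.0476]
tcp_rot: [-180.0, 0.0, 1.4]
wrist_force: [-5.0, 0.0, 2.8]
opening: 0.0002
grasp_force: 2.3
```

The jars drawer is home too: 5 N and no more motion. I'm retreating and checking.

Call:
move_arm:
  offset:
    - [-1,0,0]
    - [-3,0,0]
    - [-4,0,0]
    - [-2,0,-3]
    - [0,0,-4]
  twist:
    - [0,0,0]
    - [0,0,0]
    - [0,0,0]
    - [0,0,0]
    - [0,0,0]
  grip: [0,0,0,0,0]

```text
time: 12.9
ee_pos: [0.4828, -0.0913, 0.1165]
tcp_rot: [-180.0, 0.3, 1.4]
wrist_force: [1.8, -0.7, 0.8]
opening: 0.0001
grasp_force: 0.0
```

Call:
move_arm:
  offset:
    - [0,0,-4]
    - [-3,3,-3]
    - [-4,3,0]
    - [-4,3,0]
    - [-4,3,0]
  twist:
    - [0,0,0]
    - [0,0,0]
    - [0,0,0]
    - [0,0,0]
    - [0,0,0]
  grip: [0,0,0,0,0]

```text
time: 13.4
ee_pos: [0.3393, -0.2147, 0.1868]
tcp_rot: [179.9, -0.1, 1.5]
wrist_force: [-0.9, -0.7, 0.4]
opening: -0.0
grasp_force: 0.0
```

Call:
move_arm:
  offset:
    - [-2,4,0]
    - [-2,4,0]
    - [-2,4,0]
    - [0,4,0]
    - [0,0,0]
  twist:
    - [0,0,0]
    - [0,0,0]
    - [0,0,0]
    - [0,0,0]
    - [0,0,0]
  grip: [0,0,0,0,0]

```text
time: 13.9
ee_pos: [0.2839, -0.3788, 0.1857]
tcp_rot: [180.0, 0.0, 1.2]
wrist_force: [-0.6, 0.8, -0.7]
opening: -0.0001
grasp_force: 0.0
```

```bash
for y in .1 -.09 -.295; do python3 g.py $y; done
python3 - <<'E'
from h import *
p=viewer.camera("top");cv2.imwrite("pics/t9.png",p["color"][...,::-1])
for t in("pot","tall_jar","bottle_dark","separator"):
    d=finder.pinpoint(p,t)[0];print(t,at_z(p,d["position"],.066 if t=="pot" else 0).round(3))
E
```

```text
[ 0.2839 -0.3788  0.1857] [-0.57  0.79 -0.67]
top [0.6897 0.0983] [120. 151.] 1.2
[(0.04, 0.527), (0.05, 0.527), (0.06, 0.526), (0.07, 0.529), (0.08, 0.564), (0.09, 0.615), (0.1, 0.616), (0.11, 0.616), (0.12, 0.616), (0.13, 0.53), (0.14, 0.531), (0.15, 0.53), (0.16, 0.53)]
scene [0.69   0.1015] [150. 121.] 90.0
[(0.04, 0.608), (0.05, 0.526), (0.06, 0.525), (0.07, 0.526), (0.08, 0.527), (0.09, 0.615), (0.1, 0.617), (0.11, 0.616), (0.12, 0.617), (0.13, 0.529), (0.14, 0.528), (0.15, 0.528), (0.16, 0.529)]
[ 0.2843 -0.3757  0.1861] [-0.   -0.15  0.38]
top [ 0.6786 -0.0877] [160. 120.] 88.6
[(-0.15, 0.601), (-0.14, 0.599), (-0.13, 0.599), (-0.12, 0.599), (-0.11, 0.611), (-0.1, 0.611), (-0.09, 0.609), (-0.08, 0.609), (-0.07, 0.609), (-0.06, 0.598), (-0.05, 0.598), (-0.04, 0.597), (-0.03, 0.598)]
scene [ 0.6785 -0.0849] [160. 120.] 88.5
[(-0.15, 0.6), (-0.14, 0.599), (-0.13, 0.599), (-0.12, 0.599), (-0.11, 0.601), (-0.1, 0.609), (-0.09, 0.611), (-0.08, 0.609), (-0.07, 0.609), (-0.06, 0.598), (-0.05, 0.598), (-0.04, 0.596), (-0.03, 0.598)]
[ 0.2849 -0.3748  0.1866] [ 0.24 -0.53  0.86]
top [ 0.7072 -0.2918] [161. 117.] 88.2
[(-0.35, 0.628), (-0.34, 0.628), (-0.33, 0.628), (-0.32, 0.627), (-0.31, 0.639), (-0.3, 0.638), (-0.29, 0.637), (-0.28, 0.637), (-0.27, 0.637), (-0.26, 0.625), (-0.25, 0.625), (-0.24, 0.625), (-0.23, 0.626)]
scene [ 0.7057 -0.2908] [159. 121.] 88.1
[(-0.35, 0.632), (-0.34, 0.627), (-0.33, 0.628), (-0.32, 0.627), (-0.31, 0.629), (-0.3, 0.636), (-0.29, 0.638), (-0.28, 0.638), (-0.27, 0.638), (-0.26, 0.625), (-0.25, 0.625), (-0.24, 0.624), (-0.23, 0.625)]Traceback (most recent call last):
  File "<stdin>", line 4, in <module>
IndexError: list index out of range
```

View pics/t9.png

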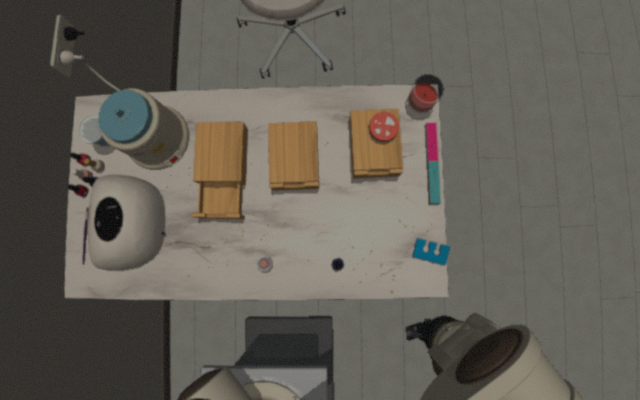

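The top view shows the middle (294,187) and right (377,173) drawers shut. The left one is still open, and the pot, jar, bottle and separator are where they started.

```bash
python3 -c "
from workcell import bot
print(bot.job_done())"
```

```text
the job is handed in; nothing more can be done
None
```

I pushed the jars and buffer drawers fully shut, each to its end stop at about 5 N. The empty drawer is still open, the boxes and other things stayed where they were, and the job is handed in.

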